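Drive a worn bearing out of its housing and rack it

ROBOT

A 6-joint arm with a two-finger parallel gripper is mounted at the origin on the work surface. World frame = base frame: x ahead of the robot, y to its left, z up, the work surface at z = 0. Lengths are in m, angles in rad, forces in N, time in s.
With the tool pointing down it reaches from about 0.3 to 0.875 m from the base axis. Payload 6.4 kg.
Tool frame: the origin (TCP) lies at the very end of the fingers, on their centre line; the grasp point (between the pads) lies 19 mm behind it; z points along the fingers, y is the line along which they close (so a half turn about z gives the same grasp; the last joint's range is limited). The gripper opens to 85 mm and grips with 20 to 120 N. Pads are 22 mm wide; open, the fingers measure 114 mm over their backs; the gripper's body (76 mm by 85 mm) begins 54 mm behind the grasp point. The pads swing forward as they close: fully open they stand 13 mm farther back than shut.
Start: joints at [-1.453, 0.181, 1.607, -0, 1.354, -0.206], TCP at [0.183, -0.545, 0.231] pointing down, gripper open.
Joint ranges: [-2.99, 2.99], [-0.89, 2.07], [0.3, 2.58], [-1.14, 4.28], [0, 2.63], [-3.12, 3.12]. Speed limits (rad/s): [2.57, 2.57, 3.01, 3.14, 3.14, 3.14].

INTERFACE

Orientations are given as a 3x3 rotation matrix whose columns are the frame's x, y, z axes.
In Python, from plant import * gives the robot as it stands.
- The arm moves only by the tool jog_arm, never from a script. Its argument "deltas" is text: rows parted by semicolons, each of 7 numbers parted by spaces: the shift along the tool's x, y, z in m, then the turn, a rotation vector about the tool's x, y, z in rad, then the finger opening in m, from 0 to 0.0854. A call has 1 to 5 rows; each row shifts and turns the commanded pose from where the row before left it, along the tool's axes as they then stand; what a row does not reach is not made up. A row lasts 1/12 s, in which the tool goes at most 41.7 mm and 7.16 degrees, less where a joint would pass 70% of its speed; a pose out of reach is approached as far as the arm can. A call with a gripper value outside its range is refused whole. The fingers move at their own pace and stop on an object; "newtons" is the grip in N (left out, the last holds). Time passes only in rows, so rows that do not move let the fingers close. It gives the time, the measured TCP pose, the force, the opening and the grip force at its end, in the units of the state.
- state(): the state, without advancing time (a new reading comes with each control period).
- get_image(name): name is "scene" or "top" or "wrist"; returns (picture, depth): 420x560x3 uint8, red, green, blue; 420x560 float32, m along the optical axis (not along the pixel's ray), 0 where there is no reading.
- calibration(name): a dict with "fx", "fy", "cx", "cy" (pixels), "k1" (the pictures are not rectified: a ray, as slopes to the right and down, at radius r is drawn at 1 + k1 r^2 times it, then the intrinsics apply), "eye" and "rotation" of the camera in the world; the wrist camera has in their place "T_tool_cam" (4x4, takes a point from camera to tool coordinates, whose origin is the TCP and whose axes are the flange's). Camera axes: x right, y up, looking along -z (the intrinsics and any distortion apply to the point x, -y, -z); pixel columns grow to the right and rows downward; lengths in m; the calibration is good to about 2 mm. A picture is of the moment at which its call begins: read the wrist's pose just before it. calibration takes no time and is no camera call.
- sign_off(): hands the job in; it is judged then, once.
The state is a dict: "time_s": time; "qpos": joint angles; "dq": joint speeds; "joint_torque": joint torques, N m; "position": TCP position; "eef_rot": TCP orientation; "ft_force": force on the tool from outside, world axes, zero at the start; "moment": the same for the moment, N m; "finger_gap": finger opening in m; "finger_force": force on a finger pad.
Only numpy, scipy, OpenCV 4.12 (cv2) and the standard library are available. Lean on these libraries where they do the work, as an engineer would, in place of code of your own. Each camera call takes 0.05 s, during which the arm holds its last target. There are 200 camera calls.

TASK

The aluminium drift lies tight against the steel stop bar: nudge it sideways along the bench until there is finger room, then pick it up, lay it nose first in the bore of the grey housing, and use it to drive the worn bearing right out onto the vee cradle beyond. Draw the drift back out of the bearing's way and leave it lying on its guide rail with its nose still inside the housing. Then stand the bearing on edge in the free part of the wooden vee rack, beside the old one already there, let go, and leave everything else on the bench where it is.

Things in the scene. Friction and masses are not known exactly. Their poses are not given: they have to be found in the camera images.
- stop_mid (a point): Centre of the fixed dark steel stop bar, 120 mm long (x), 40 mm deep (y), 35 mm high. The drift starts flat on the bench about 1.5 mm off its -y face, parallel, both x axes alike, drift centre 10 to 20 mm towards the stop's -x: 50 to 60 mm of tail and 20 to 30 mm of nose reach past the stop's ends. Shut fingers fit behind the tail and can swing it towards -y; the nose end stays near the stop.
- drift_center (a point): Centre of the loose aluminium drift (ejector rod), 200 mm long along its x, 0.33 kg nominal, about evenly dense: from the tail (x = -100 mm) to x = +60 mm a square bar 26 x 26 mm, then a round nose of 24 mm diameter to x = +100 mm. z is up as it lies, its centre 13 mm above the surface.
- drift_nose (a point): Centre of the drift's nose end face, 100 mm from drift_center along the drift's x; same axes.
- bore (a point): Centre of the fixed grey housing's bore at its entry face, 60 mm above the bench; x = driving direction (level), z up. The housing spans x = 0 to 60 mm, is 90 mm wide, top at z = +43 mm. Entry hole (x 0 to 30 mm): 32 mm wide, from z = -13 to +19 mm. Behind it (x 31 to 60 mm) the bearing's seat: the bearing starts at x = 45 mm, faces at 33 and 57 mm, held by a spring pad; about 8 to 16 N slide it.
- guide (a point): Point on the bore's axis 70 mm before the entry face (axes as bore). Below it a fixed steel guide rail, 20 mm wide, runs 140 mm up to the entry face, flat top 13 mm below the axis: the drift laid on it is on the bore's axis and stays when let go. Fingers holding the drift can straddle the rail; the base plate is 48 mm below the axis.
- cradle (a point): Point on the bore's axis 112 mm after the entry face (axes as bore), a good centre for the driven-out bearing. A steel 45 degree vee runs on from the seat to 165 mm after the entry face and carries the bearing on edge at the same axis height; vee walls reach up to 11 mm below the axis. A low end plate closes it, top 14 mm below the axis.
- bearing_center (a point): Centre of the worn bearing, a loose steel disc of 62 mm diameter and 24 mm wide (0.42 kg nominal), its axis along its x; its middle hole is stopped up and smaller than the drift. On the cradle it stands on edge; its two faces can be gripped from above.
- rack_mid (a point): Middle of the fixed wooden vee rack, 170 mm long (x), 70 mm wide, at the height of the axis of a bearing standing in it, 46 mm above the bench; the bearing's axis lies along the rack's x. Vee walls reach up to 11 mm below this point. An old bearing, the same size, stands at x = +55 mm (43 to 68 mm); the rest is free from x = -85 mm, and x = -25 mm is a good centre for the worn one.
- old_bearing: Bystander, leave alone: the old bearing standing in the rack, 62 mm diameter, 24 mm wide; origin at its lowest point.
- big_bearing: Bystander, leave alone: large bearing lying flat, 80 mm diameter, 22 mm high; origin under it, on the bench.
- side_bearing: Bystander, leave alone: bearing lying flat, 64 mm diameter, 20 mm high; origin under it, on the bench.
- roller: Bystander, leave alone: white plastic guide roller standing on end, 68 mm diameter, 70 mm high; origin under it, on the bench.
- spider: Bystander, leave alone: star-shaped coupling spider, 68 mm across, 15 mm high; origin under it, on the bench.
There are look-alikes about, which are no part of the job. Of the things shaped like the part that bears rack_mid, the wooden one is meant.

How it is judged:
On the way, in this order (a step that is already met when the one before it is completed fails the run):
1. the drift has been nudged sideways along the bench, its centre at least 10 mm farther from the stop bar, still lying flat (y of drift_center in the frame of stop_mid below -0.0445 m and height (world z) of drift_center below 0.017 m), for 0.1 s.
2. the drift's nose is in the bore with the bearing still seated (x of drift_nose in the frame of bore between 0.003 and 0.05 m and y of drift_nose in the frame of bore between -0.012 and 0.012 m and z of drift_nose in the frame of bore between -0.012 and 0.016 m and angle between the x axis of drift_center and the x axis of bore, either way round below 0.2 rad and x of bearing_center in the frame of bore below 0.05 m), for 0.1 s.
3. the bearing is wholly out of the housing on the cradle, with the drift's nose through the bore behind it (x of bearing_center in the frame of bore above 0.073 m and x of drift_nose in the frame of bore above 0.05 m and y of bearing_center in the frame of bore between -0.01 and 0.01 m and z of bearing_center in the frame of bore between -0.01 and 0.01 m and y of drift_nose in the frame of bore between -0.012 and 0.012 m and z of drift_nose in the frame of bore between -0.012 and 0.016 m and angle between the x axis of drift_center and the x axis of bore, either way round below 0.2 rad), for 0.1 s.
At the end, for the whole second after the job is handed in: The worn bearing rests on edge in the free part of the wooden rack (within 6 mm of the vee line and height, -78 to +30 mm along it, 0.15 rad); the drift rests on the guide rail (within 15 mm sideways, 6 mm in height), its nose end 0 to 60 mm inside the housing (x of bearing_center in the frame of rack_mid between -0.078 and 0.03 m and y of bearing_center in the frame of rack_mid between -0.006 and 0.006 m and z of bearing_center in the frame of rack_mid between -0.006 and 0.006 m and angle between the x axis of bearing_center and the x axis of rack_mid, either way round below 0.15 rad and linear speed of each of bearing, drift below 0.02 m/s and x of drift_nose in the frame of bore between 0 and 0.06 m and y of drift_nose in the frame of bore between -0.012 and 0.012 m and z of drift_nose in the frame of bore between -0.012 and 0.016 m and angle between the x axis of drift_center and the x axis of bore, either way round below 0.2 rad and y of drift_center in the frame of bore between -0.015 and 0.015 m and z of drift_center in the frame of bore between -0.006 and 0.006 m); the robot touches nothing.
It fails at once if the worn bearing falls to the bench (height (world z) of bearing_center below 0.034 m).
It fails at once if a bystander is shifted by more than 25 mm (distance of any of old_bearing, big_bearing, side_bearing, roller, spider from where it was at the start of the episode above 0.025 m).
It also fails if it takes over 72 s, if anything falls off the work surface, if the arm or the gripper's body presses on something with over 40 N, if the wrist force passes 120 N, or if a joint passes its speed limit or range.

## Working session

There is one attempt and no reset: what is moved stays moved. The work goes in short steps, Python scripts to look and compute and a tool call to move; the robot and the scene stay as the last step left them, time stands still between calls to the robot, and variables do not carry over. Pictures are saved under pics/ and viewed, at most 10 in all, crops included, and the job is handed in when it is done.

Besides the shell and the picture viewer there is one more tool, called by a JSON object that holds its "fn" and its "kwargs". jog_arm: Moves the arm, as the interface text tells. Its arguments: {"type":"object","properties":{"deltas":{"type":"string"},"newtons":{"type":"number"}},"required":["deltas"]}

```bash
mkdir -p pics; ls; cat > h.py <<'E'
from plant import *
import numpy as np, cv2
def cam(name,st=None):
    c=calibration(name)
    if 'T_tool_cam' in c:
        T=np.array(c['T_tool_cam']);R=np.array(st['eef_rot']);p=np.array(st['position'])
        return c,p+R@T[:3,3],R@T[:3,:3]
    return c,np.array(c['eye']),np.array(c['rotation'])
def rays(c,uv):
    uv=np.atleast_2d(np.array(uv,float))
    d=np.stack([(uv[:,0]-c['cx'])/c['fx'],(uv[:,1]-c['cy'])/c['fy']],1)
    u=d.copy()
    for _ in range(20): u=d/(1+c['k1']*(u**2).sum(1,keepdims=True))
    return np.c_[u[:,0],-u[:,1],-np.ones(len(u))]
def toz(name,uv,z,st=None):
    c,e,R=cam(name,st); r=rays(c,uv)@R.T
    return e+r*((z-e[2])/r[:,2:])
def cloud(name,dep,st=None):
    c,e,R=cam(name,st); h,w=dep.shape
    vv,uu=np.mgrid[:h,:w]
    r=rays(c,np.c_[uu.ravel(),vv.ravel()])
    return (e+(r*dep.reshape(-1,1))@R.T).reshape(h,w,3)
def proj(name,P,st=None):
    c,e,R=cam(name,st); q=(np.atleast_2d(P)-e)@R
    s=np.c_[q[:,0]/-q[:,2],-q[:,1]/-q[:,2]]; s=s*(1+c['k1']*(s**2).sum(1,keepdims=True))
    return np.c_[s[:,0]*c['fx']+c['cx'],s[:,1]*c['fy']+c['cy']]
def grab(name,tag):
    st=state(); im,d=get_image(name)
    cv2.imwrite(f'pics/{tag}.png',im[:,:,::-1]); np.savez(f'pics/{tag}.npz',im=im,d=d)
    import pickle; pickle.dump(st,open(f'pics/{tag}.pkl','wb'))
    return st,im,d
def load(tag):
    import pickle; z=np.load(f'pics/{tag}.npz'); return pickle.load(open(f'pics/{tag}.pkl','rb')),z['im'],z['d']
E
python3 - <<'E'
from h import *
for n in('top','scene','wrist'):
    grab(n,n+'0'); print(n,calibration(n))
s=state();print(s['time_s'],s['position'],s['eef_rot'],s['finger_gap'])
E
```

```text
pics
top {'fx': 495.4906687769642, 'fy': 495.4906687769642, 'cx': 280.85662378999024, 'cy': 221.29990261584848, 'k1': -0.12453354489014273, 'eye': array([0.37220616, 0.00216274, 1.39417832]), 'rotation': array([[ 0.02509592,  0.99833534, -0.0519301 ],
       [-0.99966015,  0.02542804,  0.00574459],
       [ 0.0070555 ,  0.05176828,  0.9986342 ]])}
scene {'fx': 501.013568451572, 'fy': 501.013568451572, 'cx': 272.65393621372175, 'cy': 213.64640893046075, 'k1': -0.17901535045482797, 'eye': array([ 1.00750562, -0.74211054,  0.92446399]), 'rotation': array([[ 0.81937099, -0.38320459,  0.42636302],
       [ 0.57292588,  0.57292171, -0.58610294],
       [-0.0196753 ,  0.72451015,  0.68898326]])}
wrist {'fx': 333.38482965438385, 'fy': 333.38482965438385, 'cx': 280.6464783193952, 'cy': 211.73793231296779, 'k1': 0.005304160506956756, 'T_tool_cam': array([[-3.15644088e-04,  9.63238198e-01,  2.68648608e-01,
         6.84651914e-02],
       [ 9.99999950e-01,  2.94897946e-04,  1.17577776e-04,
        -1.08117292e-03],
       [ 3.40314822e-05,  2.68648631e-01, -9.63238242e-01,
        -1.42372337e-01],
       [ 0.00000000e+00,  0.00000000e+00,  0.00000000e+00,
         1.00000000e+00]])}
0.15 [ 0.18291922 -0.54468412  0.23057578] [[ 9.48041497e-01  3.18146660e-01 -1.54237536e-04]
 [ 3.18146563e-01 -9.48040539e-01  1.37911455e-03]
 [ 2.92537250e-04 -1.35652796e-03 -9.99999037e-01]] 0.08526585908199127
```

View pics/top0.png

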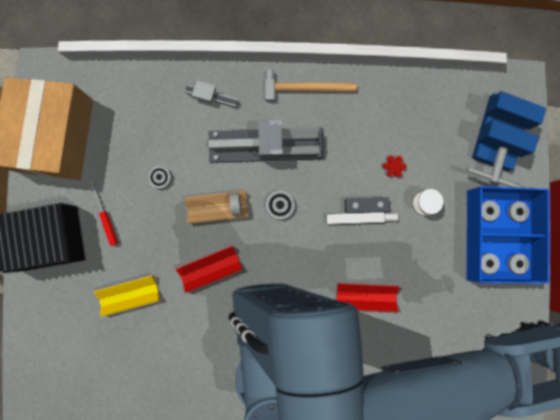

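View pics/scene0.png

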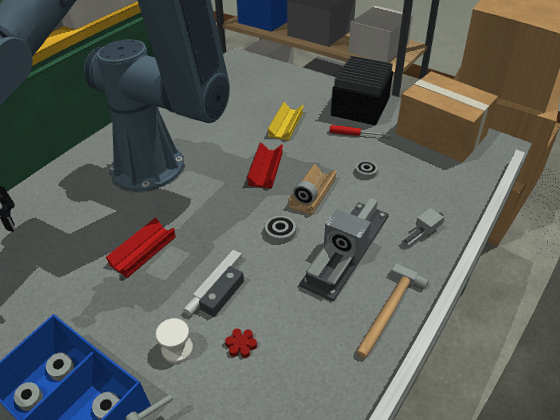

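The top view (right = world −y, up = +x) shows the drift (white-grey) at (362,218), nose right, with the stop at (368,205). The housing is at (271,138), rail to its left (209–260) and vee cradle to its right (283–325). The wooden rack is at (217,208), with the old bearing at (236,206).

Look-alikes:
- **Racks:** red (210,268), red (367,297) and yellow (127,295) vees. The wooden one at (217,208) is meant.
- **Drift:** hammer handle (310,87) and T-bar (500,165). The square bar beside the stop is meant.
- **Worn bearing:** old bearing (236,206), flat ones (280,206) and (159,177), and the four in the bin. The one in the housing is meant.

```bash
python3 - <<'E'
from h import *
st,im,d=load('top0'); P=cloud('top',d)
def box(x0,x1,y0,y1): 
    m=np.zeros(d.shape,bool); m[y0:y1,x0:x1]=1; return m&(d>0)
def rect(m,name):
    cs,_=cv2.findContours(m.astype(np.uint8),0,2); c=max(cs,key=cv2.contourArea)
    (cx,cy),(w,h),a=cv2.minAreaRect(P[...,:2].astype(np.float32)[c[:,0,1],c[:,0,0]])
    z=P[...,2][m]; print(name,round(cx,4),round(cy,4),'size',round(w,3),round(h,3),'ang',round(a,1),'z',np.percentile(z,[10,50,90]).round(4))
g=im.astype(int).sum(2)
rect(box(320,405,208,228)&(g>480),'drift')
rect(box(335,395,190,215)&(P[...,2]>0.028)&(g<330),'stop')
rect(box(200,335,110,170)&(P[...,2]>0.09),'housing')
rect(box(200,335,110,170)&(P[...,2]>0.02),'assy')
rect(box(200,335,110,170)&(P[...,2]>0.005),'base')
rect(box(175,255,185,230)&(P[...,2]>0.012),'rack')
rect(box(225,255,185,230)&(P[...,2]>0.055),'oldb')
rect(box(262,300,185,225)&(P[...,2]>0.012),'big'); rect(box(410,450,180,225)&(P[...,2]>0.05),'roller')
print('bench z',P[230:240,150:170,2].mean())
im2=cv2.resize(im[110:230,170:410,::-1],(800,400),interpolation=cv2.INTER_CUBIC); cv2.imwrite('pics/c1.png',im2)
E
```

```text
drift 0.4616 -0.2317 size 0.029 0.198 ang 3.6 z [0.0217 0.0261 0.0297]
stop 0.4951 -0.2434 size 0.04 0.122 ang 3.6 z [0.0318 0.0352 0.0387]
housing 0.6616 0.0308 size 0.092 0.06 ang 3.7 z [0.1    0.1036 0.107 ]
assy 0.6609 0.0434 size 0.092 0.31 ang 3.3 z [0.032  0.0486 0.1054]
base 0.6745 0.0412 size 0.122 0.332 ang 2.4 z [0.0084 0.027  0.1034]
rack 0.4793 0.1758 size 0.074 0.169 ang 7.9 z [0.0146 0.029  0.0695]
oldb 0.4861 0.1213 size 0.06 0.025 ang 9.2 z [0.0618 0.073  0.0786]
big 0.4897 -0.0 size 0.079 0.077 ang 46.6 z [0.0191 0.0229 0.0267]
roller 0.5078 -0.4112 size 0.065 0.065 ang 46.5 z [0.0662 0.0701 0.0739]
bench z 0.0005749351037501182
```

View pics/c1.png

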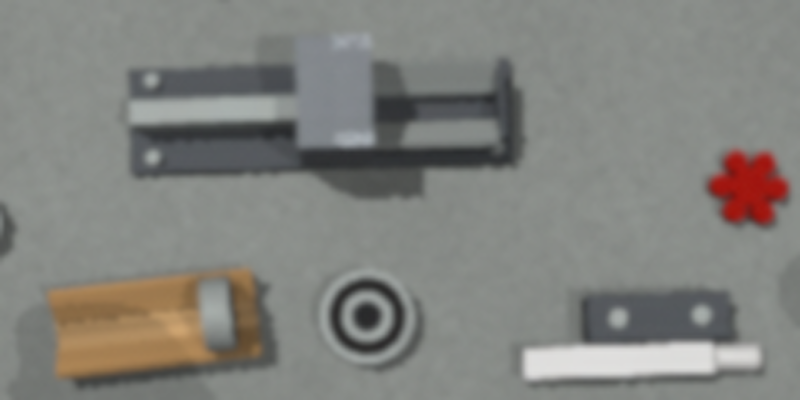

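The crop confirms it: the drift (525–760, 360, nose right) lies against the stop, the rail is left of the housing and the vee right, and the rack is wood with the old bearing at its right end.

```bash
cat >> h.py <<'E'
from scipy.spatial.transform import Rotation as Ro
def Rdown(yaw):  # tool x at yaw (deg), z down
    a=np.radians(yaw); x=np.array([np.cos(a),np.sin(a),0]); z=np.array([0,0,-1.]); return np.c_[x,np.cross(z,x),z]
def plan(wps,step=0.036,p=None,R=None):
    """wps: list of (pos,yaw,gap[,step])."""
    s=state(); p=np.array(s['position']) if p is None else p; R=np.array(s['eef_rot']) if R is None else R
    out=[]
    for w in wps:
        q,y,g=w[:3]; sp=w[3] if len(w)>3 else step; q=np.array(q); T=Rdown(y)
        n=max(1,int(np.ceil(np.linalg.norm(q-p)/sp)),int(np.ceil(np.linalg.norm(Ro.from_matrix(R.T@T).as_rotvec())/0.115)))
        for k in range(n):
            f=1/(n-k); rv=np.round(Ro.from_matrix(R.T@T).as_rotvec()*f,3); dp=np.round(R.T@((q-p)*f),4)
            p=p+R@dp; R=R@Ro.from_rotvec(rv).as_matrix()
            out.append(' '.join('%g'%(v+0) for v in [*dp,*rv,g]))
    for i in range(0,len(out),5): print('; '.join(out[i:i+5]))
    return p,R
E
python3 - <<'E'
from h import *
plan([((0.494,-0.150,0.2),93.6,0.0)])
E
```

```text
0.03 -0.0197 0.0022 0 0 -0.094 0; 0.0317 -0.0167 0.0022 0 0 -0.094 0; 0.0332 -0.0137 0.0022 0 0 -0.093 0; 0.0343 -0.0106 0.0022 0 0 -0.094 0; 0.0352 -0.0073 0.0022 0 0 -0.093 0
0.0357 -0.004 0.0022 0 0 -0.094 0; 0.0359 -0.0006 0.0022 0 0 -0.093 0; 0.0358 0.0027 0.0022 0 0 -0.094 0; 0.0354 0.0061 0.0022 0 0 -0.093 0; 0.0346 0.0093 0.0023 0 0 -0.094 0
0.0336 0.0125 0.0022 0 0 -0.093 0; 0.0323 0.0156 0.0023 0 0 -0.094 0; 0.0307 0.0186 0.0022 0 -0.001 -0.093 0; 0.0289 0.0213 0.0022 0 0 -0.094 0
```

{"fn": "jog_arm", "kwargs": {"deltas": "0.03 -0.02 0.002 0 0 -0.094 0; 0.032 -0.017 0.002 0 0 -0.094 0; 0.033 -0.014 0.002 0 0 -0.093 0; 0.034 -0.011 0.002 0 0 -0.094 0; 0.035 -0.007 0.002 0 0 -0.093 0"}}

```text
time_s: 0.57
position: [0.2939, -0.4019, 0.2209]
eef_rot: [[0.7, 0.714, -0.0], [0.714, -0.7, 0.0], [0.0, -0.0, -1.0]]
ft_force: [0.2, 0.0, 0.2]
finger_gap: 0.0255
finger_force: 0.0
```

{"fn": "jog_arm", "kwargs": {"deltas": "0.036 -0.004 0.002 0 0 -0.094 0; 0.036 0 0.002 0 0 -0.093 0; 0.036 0.003 0.002 0 0 -0.094 0; 0.035 0.006 0.002 0 0 -0.093 0; 0.035 0.009 0.002 0 0 -0.094 0"}}

```text
time_s: 0.98
position: [0.4059, -0.2609, 0.2111]
eef_rot: [[0.302, 0.953, 0.0], [0.953, -0.302, -0.0], [-0.0, 0.0, -1.0]]
ft_force: [0.3, -0.1, -0.4]
finger_gap: 0.0
finger_force: 0.0
```

{"fn": "jog_arm", "kwargs": {"deltas": "0.034 0.0125 0.002 0 0 -0.093 0; 0.032 0.0156 0.002 0 0 -0.094 0; 0.031 0.0186 0.002 0 -0.001 -0.093 0; 0.029 0.021 0.002 0 0 -0.094 0; 0 0 0 0 0 0 0"}}

```text
time_s: 1.4
position: [0.4961, -0.1443, 0.2027]
eef_rot: [[-0.073, 0.997, 0.001], [0.997, 0.073, 0.001], [0.001, 0.001, -1.0]]
ft_force: [-1.1, 0.2, 0.0]
finger_gap: 0.0
finger_force: 0.0
```

```bash
python3 - <<'E'
from h import *
st,im,d=grab('wrist','w1'); print(st['time_s'],st['position'].round(4),np.array(st['eef_rot']).round(3)[:,0])
P=cloud('wrist',d,st); hsv=cv2.cvtColor(im,cv2.COLOR_RGB2HSV)
x,y,z=P[...,0],P[...,1],P[...,2]
for n,m in(('drift',(hsv[...,2]>150)&(hsv[...,1]<40)&(z>.015)&(z<.035)),('stop',(z>.03)&(z<.045)&(hsv[...,2]<110)&(x>.46)&(y<-.16))):
    cs,_=cv2.findContours(m.astype(np.uint8),0,2); c=max(cs,key=cv2.contourArea); px=c[:,0]
    q=toz('wrist',px,.026 if n=='drift' else .035,st)[:,:2].astype(np.float32)
    print(n,cv2.minAreaRect(q),cv2.boundingRect(c),q.min(0),q.max(0))
E
```

```text
1.4 [ 0.4961 -0.1443  0.2027] [-0.073  0.997  0.001]
drift ((0.45686954259872437, -0.18000242114067078), (0.024482112377882004, 0.09266937524080276), 2.7905476093292236) (226, 179, 26, 89) [ 0.4427605  -0.22588891] [ 0.4711822  -0.13322085]
stop ((0.4930395483970642, -0.1983378529548645), (0.03917977213859558, 0.03191312402486801), 4.1266655921936035) (254, 232, 40, 31) [ 0.47306928 -0.21566278] [ 0.51287144 -0.18116924]
```

View pics/w1.png

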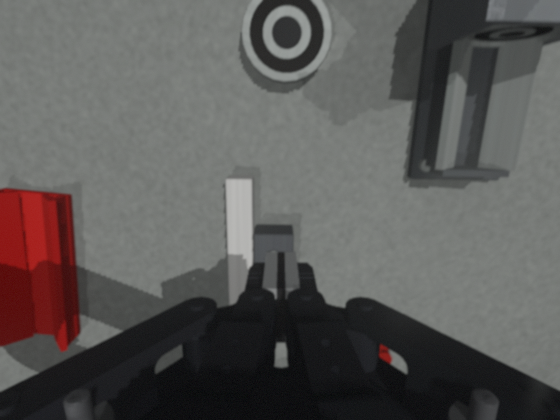

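The wrist view shows the drift tail at (240,180), the stop end at (273,228), the big bearing at (287,35) and the cradle at top right. The tail reaches about 49 mm past the stop, so there is room for the shut fingers.

```bash
python3 - <<'E'
from h import *
p,R=plan([((0.496,-0.152,0.012),93.6,0.0)]);plan([((.442,-.153,.012),93.6,0,.008)],p=p,R=R)
E
```

```text
-0.0009 0.0001 0.0318 0 0 0.001 0; -0.001 0.0002 0.0318 0 0 0.001 0; -0.0009 0.0002 0.0318 0 0 0.001 0; -0.001 0.0001 0.0318 0 0 0.001 0; -0.0009 0.0002 0.0318 0 0 0.001 0
-0.001 0.0001 0.0317 -0.001 0 0.001 0
0.0003 -0.0077 0 0 0 0 0; 0.0003 -0.0077 0 0 0 0 0; 0.0004 -0.0077 0 0 0 0 0; 0.0003 -0.0077 0 0 0 0 0; 0.0004 -0.0077 0 0 0 0 0
0.0003 -0.0077 0 0 0 0 0; 0.0004 -0.0077 0 0 0 0 0
```

{"fn": "jog_arm", "kwargs": {"deltas": "-0.001 0 0.032 0 0 0.001 0; -0.001 0 0.032 0 0 0.001 0; -0.001 0 0.032 0 0 0.001 0; -0.001 0 0.032 0 0 0.001 0; -0.001 0 0.03 0 0 0.001 0"}}

```text
time_s: 1.87
position: [0.4932, -0.1551, 0.0436]
eef_rot: [[-0.056, 0.998, -0.001], [0.998, 0.056, -0.001], [-0.001, -0.001, -1.0]]
ft_force: [0.2, 0.8, -0.3]
finger_gap: -0.0001
finger_force: 0.0
```

{"fn": "jog_arm", "kwargs": {"deltas": "-0.001 0 0.02 0 0 0.001 0; 0 0 0 0 0 0 0; 0 0 0 0 0 0 0"}}

```text
time_s: 2.12
position: [0.4929, -0.1556, 0.0245]
eef_rot: [[-0.055, 0.998, -0.003], [0.998, 0.055, 0.0], [0.001, -0.003, -1.0]]
ft_force: [-0.6, -1.2, -0.1]
finger_gap: 0.0002
finger_force: 0.0
```

{"fn": "jog_arm", "kwargs": {"deltas": "0 0 0.0125 0 0 0 0; 0 -0.007 0 0 0 0 0; 0 -0.0075 0 0 0 0 0; 0 -0.0075 0 0 0 0 0; 0 -0.0075 0 0 0 0 0"}}

```text
time_s: 2.53
position: [0.4646, -0.1576, 0.0141]
eef_rot: [[-0.057, 0.998, 0.002], [0.998, 0.057, -0.002], [-0.002, 0.002, -1.0]]
ft_force: [1.4, 0.1, -0.2]
finger_gap: 0.0002
finger_force: 0.7
```

{"fn": "jog_arm", "kwargs": {"deltas": "0 -0.0075 0 0 0 0 0; 0 -0.0075 0 0 0 0 0; 0 -0.0075 0 0 0 0 0; 0 0 0 0 0 0 0; 0 0 0 0 0 0 0"}}

```text
time_s: 2.95
position: [0.4415, -0.1583, 0.0127]
eef_rot: [[-0.056, 0.998, -0.001], [0.998, 0.056, -0.001], [-0.001, -0.001, -1.0]]
ft_force: [0.1, -0.9, -0.1]
finger_gap: 0.0002
finger_force: 0.0
```

```bash
python3 - <<'E'
from h import *
print(state()['position'])
st,im,d=grab('top','t1');P=cloud('top',d); hsv=cv2.cvtColor(im,cv2.COLOR_RGB2HSV)
m=(hsv[...,2]>150)&(hsv[...,1]<40); m[:190]=0;m[260:]=0;m[:,:300]=0;m[:,405:]=0
cs,_=cv2.findContours(m.astype(np.uint8),0,2); c=max(cs,key=cv2.contourArea)
q=toz('top',c[:,0],.026)[:,:2].astype(np.float32); print(cv2.minAreaRect(q),cv2.boundingRect(c))
E
```

```text
[ 0.44147723 -0.1582951   0.01272192]
((0.4707928001880646, -0.3148731589317322), (0.02119135484099388, 0.03426913544535637), 27.676586151123047) (386, 209, 12, 11)
```

{"fn": "jog_arm", "kwargs": {"deltas": "0 0.004 -0.01 0 0 0 0; 0 0 -0.04 0 0 0 0; 0 0 -0.041 0 0 0 0; 0 0 -0.041 0 0 0 0.04; 0 0 -0.04 0 0 0 0.04"}}

```text
time_s: 3.42
position: [0.4463, -0.1576, 0.1874]
eef_rot: [[-0.057, 0.998, -0.0], [0.998, 0.057, -0.001], [-0.001, -0.0, -1.0]]
ft_force: [0.8, -1.2, 0.5]
finger_gap: 0.0233
finger_force: 0.0
```

{"fn": "jog_arm", "kwargs": {"deltas": "0 0 -0.02 0 0 0 0.04; 0 0 0 0 0 0 0.04; 0 0 0 0 0 0 0.04"}}

```text
time_s: 3.67
position: [0.4473, -0.1583, 0.2067]
eef_rot: [[-0.057, 0.998, 0.003], [0.998, 0.057, -0.003], [-0.003, 0.003, -1.0]]
ft_force: [0.2, 0.6, -0.4]
finger_gap: 0.0397
finger_force: 0.0
```

```bash
cat >> h.py <<'E'
def drift(cam_,st,im,d,reg):
    P=cloud(cam_,d,st); hsv=cv2.cvtColor(im,cv2.COLOR_RGB2HSV)
    m=(hsv[...,2]>140)&(hsv[...,1]<45)&(P[...,2]>.012)&(P[...,2]<.035)
    m&=(P[...,0]>reg[0])&(P[...,0]<reg[1])&(P[...,1]>reg[2])&(P[...,1]<reg[3])
    cs,_=cv2.findContours(m.astype(np.uint8),0,2); c=max(cs,key=cv2.contourArea)
    q=toz(cam_,c[:,0],.026,st)[:,:2].astype(np.float32); r=cv2.minAreaRect(q); print(cam_,r,cv2.boundingRect(c)); print(cv2.boxPoints(r).round(4).tolist())
E
python3 - <<'E'
from h import *
for n in('wrist','top'):
    st,im,d=grab(n,n+'2'); drift(n,st,im,d,(.38,.49,-.36,-.08))
print(st['position'],st['finger_gap'])
E
```

```text
wrist ((0.43975892663002014, -0.2331390082836151), (0.02524164877831936, 0.1975790113210678), 20.775583267211914) (226, 168, 77, 171)
[[0.3928999900817871, -0.1451999992132187], [0.46299999952316284, -0.33000001311302185], [0.48660001158714294, -0.32100000977516174], [0.4165000021457672, -0.1362999975681305]]
top ((0.410379022359848, -0.1583963930606842), (0.025371570140123367, 0.041339002549648285), 19.729650497436523) (328, 229, 16, 13)
[[0.39149999618530273, -0.14319999516010284], [0.40540000796318054, -0.18209999799728394], [0.4293000102043152, -0.1736000031232834], [0.41530001163482666, -0.1347000002861023]]
[ 0.44632112 -0.15774031  0.20493638] 0.03973860434773226
```

View pics/wrist2.png

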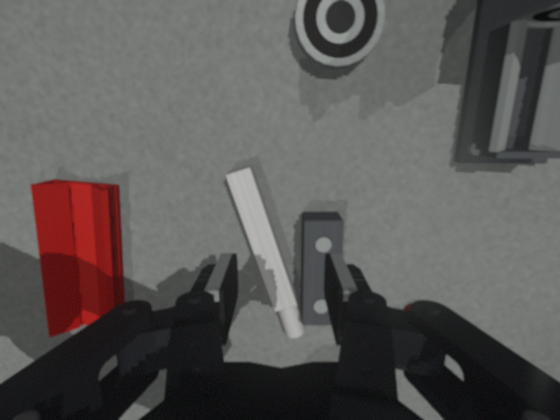

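The wrist view shows the drift swung clear, from (240,172) to nose (292,330), still flat. The right finger fits left of the stop (322,265). I'll grasp 45 mm behind centre.

```bash
python3 - <<'E'
from h import *
p,R=plan([((0.4238,-0.191,0.09),110.8,0.05)]);plan([((0.4238,-0.191,0.003),110.8,0.05,.03)],p=p,R=R)
E
```

```text
-0.0081 -0.0059 0.0285 0 0 -0.076 0.05; -0.0076 -0.0065 0.0285 -0.001 0 -0.077 0.05; -0.0071 -0.0071 0.0284 0 0 -0.076 0.05; -0.0065 -0.0076 0.0285 -0.001 0 -0.077 0.05
0 0 0.029 0 0 0 0.05; 0 0 0.029 0 0 0 0.05; 0 0 0.029 0 0 0 0.05
```

{"fn": "jog_arm", "kwargs": {"deltas": "-0.008 -0.006 0.028 0 0 -0.076 0.05; -0.008 -0.0065 0.028 0 0 -0.077 0.05; -0.007 -0.007 0.028 0 0 -0.076 0.05; -0.0065 -0.0075 0.03 0 0 -0.077 0.05; 0 0 0 0 0 0 0.05"}}

```text
time_s: 4.18
position: [0.4192, -0.1891, 0.0839]
eef_rot: [[-0.357, 0.934, -0.011], [0.934, 0.357, 0.007], [0.011, -0.008, -1.0]]
ft_force: [-1.9, 0.9, -0.3]
finger_gap: 0.0503
finger_force: 0.0
```

{"fn": "jog_arm", "kwargs": {"deltas": "0 0 0 0 0 0 0.05"}}

```text
time_s: 4.27
position: [0.4224, -0.1903, 0.0883]
eef_rot: [[-0.352, 0.936, -0.006], [0.936, 0.352, 0.004], [0.006, -0.004, -1.0]]
ft_force: [0.2, -0.1, 0.4]
finger_gap: 0.05
finger_force: 0.0
```

{"fn": "jog_arm", "kwargs": {"deltas": "0 0.001 0.03 0 0 0 0.05; 0 0 0.03 0 0 0 0.05; 0 0 0.02 0 0 0 0.05; 0 0 0 0 0 0 0.05; 0 0 0 0 0 0 0.05"}}

```text
time_s: 4.68
position: [0.4258, -0.1912, 0.0113]
eef_rot: [[-0.354, 0.935, -0.001], [0.935, 0.354, -0.0], [0.0, -0.001, -1.0]]
ft_force: [1.0, -0.7, -0.8]
finger_gap: 0.0498
finger_force: 0.0
```

{"fn": "jog_arm", "kwargs": {"deltas": "0 -0.001 0.008 0 0 0 0.05; 0 0 0 0 0 0 0.05; 0 0 0 0 0 0 0.02; 0 0 0 0 0 0 0.02; 0 0 0 0 0 0 0.015", "newtons": 80}}

```text
time_s: 5.1
position: [0.4252, -0.1925, 0.0041]
eef_rot: [[-0.355, 0.935, 0.001], [0.935, 0.355, -0.002], [-0.002, 0.0, -1.0]]
ft_force: [-2.4, 1.2, 7.2]
finger_gap: 0.0247
finger_force: 79.5
```

{"fn": "jog_arm", "kwargs": {"deltas": "0 0 0 0 0 0 0.015; 0 0 0 0 0 0 0.015; 0 0 0 0 0 0 0.015"}}

```text
time_s: 5.35
position: [0.4252, -0.1925, 0.0041]
eef_rot: [[-0.354, 0.935, 0.001], [0.935, 0.354, -0.002], [-0.002, 0.0, -1.0]]
ft_force: [-1.3, 0.3, 7.2]
finger_gap: 0.0244
finger_force: 79.5
```

```bash
python3 - <<'E'
from h import *
p,R=plan([((0.4252,-0.1925,0.08),110.8,0.015)],step=.025);plan([((0.655,0.07,0.25),93.7,0.015)],p=p,R=R)
E
```

```text
0 0 -0.019 0 0.001 0 0.015; 0 0 -0.019 0 0 0 0.015; 0 0 -0.0189 0 0.001 0 0.015; -0.0001 0 -0.019 0 0 -0.001 0.015
0.0149 0.028 -0.0154 0 0 0.027 0.015; 0.0156 0.0276 -0.0154 0 0 0.027 0.015; 0.0164 0.0272 -0.0155 0 0 0.027 0.015; 0.0171 0.0267 -0.0154 0 0 0.027 0.015; 0.0178 0.0263 -0.0155 0 0 0.027 0.015
0.0185 0.0258 -0.0154 0 0 0.027 0.015; 0.0192 0.0252 -0.0155 0 0 0.027 0.015; 0.0199 0.0247 -0.0154 0 0 0.027 0.015; 0.0205 0.0242 -0.0155 0 0 0.028 0.015; 0.0212 0.0236 -0.0154 0 0 0.027 0.015
0.0219 0.023 -0.0155 0.001 0 0.028 0.015
```

{"fn": "jog_arm", "kwargs": {"deltas": "0 0 -0.015 0 0 0 0.015; 0 0 -0.02 0 0 0 0.015; 0 0 -0.02 0 0 0 0.015; 0 0 -0.02 0 0 0 0.015"}}

```text
time_s: 5.68
position: [0.4241, -0.1914, 0.0786]
eef_rot: [[-0.355, 0.935, -0.001], [0.935, 0.355, -0.0], [0.0, -0.001, -1.0]]
ft_force: [0.9, -0.1, -3.5]
finger_gap: 0.0245
finger_force: 79.3
```

{"fn": "jog_arm", "kwargs": {"deltas": "0.015 0.028 -0.0155 0 0 0.027 0.015; 0.0155 0.0275 -0.0155 0 0 0.027 0.015; 0.0165 0.027 -0.0155 0 0 0.027 0.015; 0.017 0.027 -0.0155 0 0 0.027 0.015; 0.018 0.026 -0.0155 0 0 0.027 0.015"}}

```text
time_s: 6.1
position: [0.5292, -0.0709, 0.1561]
eef_rot: [[-0.224, 0.975, -0.0], [0.975, 0.224, -0.001], [-0.001, -0.0, -1.0]]
ft_force: [0.6, -0.9, -3.8]
finger_gap: 0.0245
finger_force: 79.5
```

{"fn": "jog_arm", "kwargs": {"deltas": "0.0185 0.026 -0.0155 0 0 0.027 0.015; 0.019 0.025 -0.0155 0 0 0.027 0.015; 0.02 0.0245 -0.0155 0 0 0.027 0.015; 0.0205 0.024 -0.0155 0 0 0.028 0.015; 0.021 0.0235 -0.0155 0 0 0.027 0.015"}}

```text
time_s: 6.52
position: [0.6331, 0.0482, 0.2331]
eef_rot: [[-0.09, 0.996, -0.001], [0.996, 0.09, -0.001], [-0.001, -0.001, -1.0]]
ft_force: [-0.1, -0.5, -4.0]
finger_gap: 0.0244
finger_force: 79.5
```

{"fn": "jog_arm", "kwargs": {"deltas": "0.015 0.015 -0.01 0 0 0.028 0.015; 0.007 0.008 -0.005 0 0 0 0.015; 0 0 0 0 0 0 0.015; 0 0 0 0 0 0 0.015"}}

```text
time_s: 6.85
position: [0.6536, 0.0708, 0.2471]
eef_rot: [[-0.065, 0.998, -0.001], [0.998, 0.065, -0.001], [-0.001, -0.001, -1.0]]
ft_force: [0.1, -0.4, -3.4]
finger_gap: 0.0244
finger_force: 79.6
```

```bash
python3 - <<'E'
from h import *
s=state();print(s['time_s'],s['position'].round(4),np.array(s['eef_rot']).round(3)[:,0],s['ft_force'],s['moment'],s['finger_gap'])
for n in('wrist','scene'):
    grab(n,n+'3')
E
```

```text
6.85 [0.6536 0.0708 0.2471] [-0.065  0.998 -0.001] [ 0.0550918  -0.42671472 -3.44298162] [ 0.11821059 -0.01418663 -0.03516982] 0.02444824505146494
```

View pics/wrist3.png

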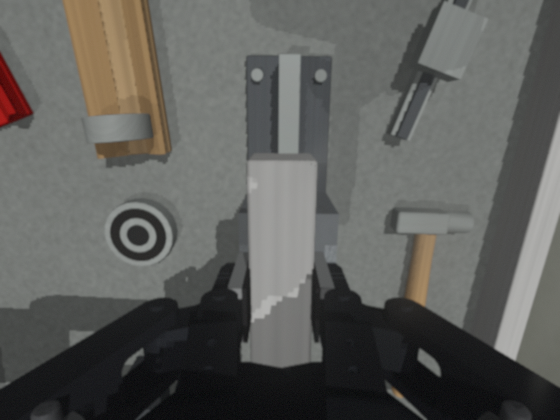

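The view shows the rail (289, 55–150) with the base plate corners at (247,57) and (330,57). The drift is held with its tail at (283,157), and the housing edge shows at (238–338, 210). I'll measure the rail line and rail start.

```bash
python3 - <<'E'
from h import *
st,im,d=load('wrist3'); P=cloud('wrist',d,st); z=P[...,2]
g=cv2.cvtColor(im,cv2.COLOR_RGB2GRAY).astype(float)
L=[];Rr=[]
for r in range(62,148,3):
    row=cv2.GaussianBlur(g,(3,3),0)[r,255:325]; gr=np.diff(row); L.append((255+gr[10:45].argmax()+10.5,r)); Rr.append((255+gr[25:60].argmin()+25.5,r))
a=toz('wrist',L,.047,st);b=toz('wrist',Rr,.047,st); m=(a+b)/2
print('width',np.median(np.linalg.norm(a-b,axis=1)))
f=np.polyfit(m[:,1],m[:,0],1); print('line x=%.4f+%.4f*y'%(f[1],f[0]),'yaw',np.degrees(np.arctan2(1,f[0])), 'resid',np.std(m[:,0]-np.polyval(f,m[:,1])))
col=g[40:75,289]; gr=np.diff(col); r0=40+gr.argmax()+.5; print('rail start',toz('wrist',[(289,r0)],.047,st))
print('rail z depth',np.median(z[70:140,285:293]),'drift z',np.median(z[170:220,265:300]),'tcp',st['position'])
# housing entry edge near sides
for c in(243,328,332):
    print(c,[(r,round(float(z[r,c]),3),P[r,c,1].round(3)) for r in range(196,222,3)])
# drift edges/tail at its top
zt=st['position'][2]-.004+.026
t=g[140:175,283]; r1=140+np.diff(t).argmax()+.5; print('tail',toz('wrist',[(283,r1)],zt,st))
D=[]
for r in range(165,235,5):
    gr=np.diff(g[r,235:330]); D.append([235+gr[:40].argmax()+.5,235+50+gr[50:].argmin()+.5,r])
D=np.array(D); a=toz('wrist',D[:,[0,2]],zt,st);b=toz('wrist',D[:,[1,2]],zt,st); m=(a+b)/2
f2=np.polyfit(m[:,1],m[:,0],1); print('drift w',np.median(np.linalg.norm(a-b,axis=1)),'yaw',np.degrees(np.arctan2(1,f2[0])),'x at tcp y',np.polyval(f2,st['position'][1]))
E
```

```text
width 0.020622824324028788
line x=0.6638+-0.0506*y yaw 92.89810605821786 resid 0.00021993374224668348
rail start [[0.65306378 0.19895585 0.047     ]]
rail z depth 0.046692563869592335 drift z 0.2687956327375992 tcp [0.65357726 0.07076343 0.24708304]
243 [(196, 0.001, np.float64(0.048)), (199, -0.002, np.float64(0.043)), (202, 0.065, np.float64(0.057)), (205, 0.076, np.float64(0.057)), (208, 0.088, np.float64(0.057)), (211, 0.098, np.float64(0.057)), (214, 0.103, np.float64(0.056)), (217, 0.104, np.float64(0.053)), (220, 0.102, np.float64(0.05))]
328 [(196, 0.035, np.float64(0.062)), (199, 0.049, np.float64(0.062)), (202, 0.062, np.float64(0.062)), (205, 0.073, np.float64(0.061)), (208, 0.085, np.float64(0.061)), (211, 0.095, np.float64(0.061)), (214, 0.103, np.float64(0.061)), (217, 0.103, np.float64(0.058)), (220, 0.103, np.float64(0.055))]
332 [(196, 0.0, np.float64(0.055)), (199, -0.001, np.float64(0.051)), (202, 0.0, np.float64(0.047)), (205, 0.074, np.float64(0.062)), (208, 0.085, np.float64(0.062)), (211, 0.095, np.float64(0.061)), (214, 0.101, np.float64(0.06)), (217, 0.103, np.float64(0.058)), (220, 0.103, np.float64(0.055))]
tail [[0.65092655 0.12588282 0.26908304]]
drift w 0.025180626771991472 yaw 92.63582980551787 x at tcp y 0.6531836556911325
```

```bash
python3 - <<'E'
from h import *
p,R=plan([((0.651,0.2235,0.2),93.6,0.015)]);plan([((0.651,0.2235,0.055),93.6,0.015)],p=p,R=R)
E
```

```text
0.0307 0.0016 0.0092 -0.001 0 0 0.015; 0.0307 0.0016 0.0093 0 0 0 0.015; 0.0307 0.0016 0.0092 -0.001 0 0 0.015; 0.0307 0.0016 0.0093 0 0 0 0.015; 0.0307 0.0016 0.0092 -0.001 0.001 0.001 0.015
0 0 0.029 0 0 0 0.015; 0 0 0.029 0 0 0 0.015; 0 0 0.029 0 0 0 0.015; 0 0 0.029 0 0 0 0.015; 0 -0.0001 0.029 0 0 0 0.015
```

{"fn": "jog_arm", "kwargs": {"deltas": "0.031 0.0015 0.009 0 0 0 0.015; 0.031 0.0015 0.009 0 0 0 0.015; 0.031 0.0015 0.009 0 0 0 0.015; 0.031 0.0015 0.009 0 0 0 0.015; 0.03 0.0015 0.009 0 0 0 0.015"}}

```text
time_s: 7.37
position: [0.6507, 0.2245, 0.2012]
eef_rot: [[-0.062, 0.998, -0.002], [0.998, 0.062, -0.001], [-0.001, -0.002, -1.0]]
ft_force: [-0.3, 0.4, -3.7]
finger_gap: 0.0244
finger_force: 79.6
```

{"fn": "jog_arm", "kwargs": {"deltas": "0 0 0.03 0 0 0 0.015; 0 0 0.03 0 0 0 0.015; 0 0 0.03 0 0 0 0.015; 0 0 0.03 0 0 0 0.015; 0 0 0.015 0 0 0 0.015"}}

```text
time_s: 7.78
position: [0.6481, 0.2227, 0.0622]
eef_rot: [[-0.063, 0.998, -0.008], [0.998, 0.063, -0.002], [-0.002, -0.008, -1.0]]
ft_force: [-1.7, -0.3, -4.8]
finger_gap: 0.0245
finger_force: 79.3
```

{"fn": "jog_arm", "kwargs": {"deltas": "0 0 0 0 0 0 0.015; 0 0 0 0 0 0 0.015"}}

```text
time_s: 7.95
position: [0.651, 0.2235, 0.0668]
eef_rot: [[-0.063, 0.998, -0.002], [0.998, 0.063, -0.001], [-0.001, -0.002, -1.0]]
ft_force: [0.4, -0.3, -2.7]
finger_gap: 0.0245
finger_force: 79.4
```

```bash
python3 - <<'E'
from h import *
grab('wrist','w4');st,im,d=grab('top','t4'); P=cloud('top',d); print(st['position'],np.degrees(np.arctan2(*np.array(st['eef_rot'])[[1,0],0])))
c=cv2.resize(im[100:180,200:340,::-1],(784,448),interpolation=cv2.INTER_CUBIC); cv2.imwrite('pics/t4c.png',c)
E
```

```text
[0.6525715  0.2239166  0.06884795] 93.62272734472874
```

View pics/t4c.png

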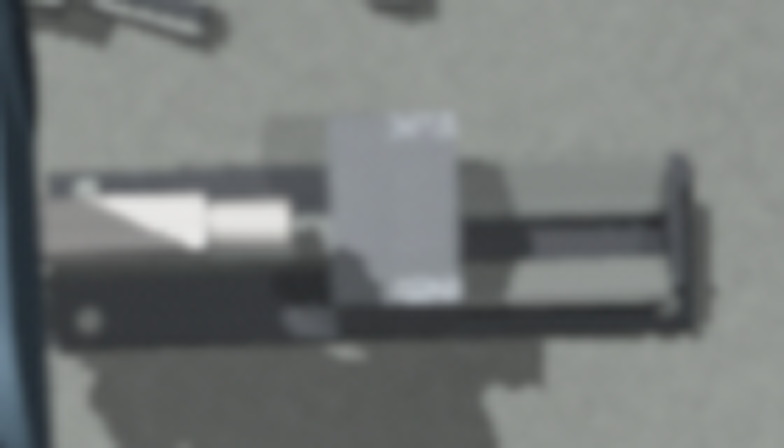

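The top crop shows the nose (290,222) on the rail line, about 18 mm short of the housing face (328). It is aligned, so I'll lower and insert.

{"fn": "jog_arm", "kwargs": {"deltas": "0 0 0.013 0 0 0 0.015; 0 0 0 0 0 0 0.015; 0 0 0 0 0 0 0.015; 0 0 0 0 0 0 0.015"}}

```text
time_s: 8.38
position: [0.6517, 0.2244, 0.0547]
eef_rot: [[-0.064, 0.998, 0.0], [0.998, 0.064, -0.001], [-0.001, 0.0, -1.0]]
ft_force: [0.3, -0.4, -3.5]
finger_gap: 0.0246
finger_force: 79.4
```

{"fn": "jog_arm", "kwargs": {"deltas": "-0.008 0 0 0 0 0 0.015; -0.008 0 0 0 0 0 0.015; -0.008 0 0 0 0 0 0.015; -0.008 0 0 0 0 0 0.015; -0.008 0 0 0 0 0 0.015"}}

```text
time_s: 8.8
position: [0.6543, 0.1831, 0.0545]
eef_rot: [[-0.063, 0.998, 0.0], [0.998, 0.063, -0.001], [-0.001, -0.0, -1.0]]
ft_force: [-0.2, 1.2, -2.2]
finger_gap: 0.0245
finger_force: 79.4
```

{"fn": "jog_arm", "kwargs": {"deltas": "0 0 0 0 0 0 0.015; 0 0 0 0 0 0 0.015; 0 0 0.003 0 0 0 0.015; 0 0 0 0 0 0 0.015"}}

```text
time_s: 9.13
position: [0.6544, 0.1846, 0.0513]
eef_rot: [[-0.064, 0.998, 0.0], [0.998, 0.064, -0.001], [-0.001, 0.0, -1.0]]
ft_force: [0.4, -1.0, -2.5]
finger_gap: 0.0245
finger_force: 79.9
```

{"fn": "jog_arm", "kwargs": {"deltas": "-0.005 0 0 0 0 0 0.015; -0.005 0 0 0 0 0 0.015; -0.005 0 0 0 0 0 0.015; -0.005 0 0 0 0 0 0.015; -0.005 0 0 0 0 0 0.015"}}

```text
time_s: 9.55
position: [0.6555, 0.1624, 0.0517]
eef_rot: [[-0.064, 0.998, 0.0], [0.998, 0.064, 0.004], [0.004, 0.0, -1.0]]
ft_force: [-0.0, 13.5, -0.8]
finger_gap: 0.0247
finger_force: 79.8
```

13.5 N along the axis: the bearing is sliding. I'll keep driving.

{"fn": "jog_arm", "kwargs": {"deltas": "-0.005 0 0 0 0 0 0.015; -0.005 0 0 0 0 0 0.015; -0.005 0 0 0 0 0 0.015; -0.005 0 0 0 0 0 0.015; -0.005 0 0 0 0 0 0.015"}}

```text
time_s: 9.97
position: [0.6571, 0.1348, 0.0515]
eef_rot: [[-0.064, 0.998, -0.0], [0.998, 0.064, -0.0], [-0.0, -0.0, -1.0]]
ft_force: [-0.3, 3.1, -1.4]
finger_gap: 0.0246
finger_force: 79.9
```

{"fn": "jog_arm", "kwargs": {"deltas": "-0.005 0 0 0 0 0 0.015; -0.005 0 0 0 0 0 0.015; -0.005 0 0 0 0 0 0.015; -0.005 0 0 0 0 0 0.015; -0.005 0 0 0 0 0 0.015"}}

```text
time_s: 10.38
position: [0.6588, 0.109, 0.0513]
eef_rot: [[-0.064, 0.998, -0.001], [0.998, 0.064, -0.001], [-0.001, -0.001, -1.0]]
ft_force: [-1.1, 4.1, -1.5]
finger_gap: 0.0244
finger_force: 79.8
```

{"fn": "jog_arm", "kwargs": {"deltas": "-0.003 0 0 0 0 0 0.015; -0.002 0 0 0 0 0 0.015; 0 0 0 0 0 0 0.015; 0 0 0 0 0 0 0.015"}}

```text
time_s: 10.72
position: [0.6595, 0.1039, 0.0514]
eef_rot: [[-0.064, 0.998, 0.0], [0.998, 0.064, -0.002], [-0.002, 0.0, -1.0]]
ft_force: [0.2, 1.3, -2.5]
finger_gap: 0.0241
finger_force: 79.6
```

```bash
python3 - <<'E'
from h import *
st,im,d=grab('top','t5'); P=cloud('top',d); print(st['position'])
m=(P[...,2]>.064)&(P[...,1]<-0.005)&(P[...,1]>-.12)&(P[...,0]>.6)&(P[...,0]<.72)
cs,_=cv2.findContours(m.astype(np.uint8),0,2); c=max(cs,key=cv2.contourArea)
q=P[...,:2].astype(np.float32)[c[:,0,1],c[:,0,0]]; print(cv2.minAreaRect(q),P[...,2][m].max(),cv2.boundingRect(c))
E
```

```text
[0.65947653 0.10387531 0.0514067 ]
((0.6658486127853394, -0.03403030335903168), (0.0610177218914032, 0.05679523944854736), 1.6762182712554932) 0.09714574571260615 (283, 128, 22, 23)
```

{"fn": "jog_arm", "kwargs": {"deltas": "0.012 0 0 0 0 0 0.015; 0.014 0 0 0 0 0 0.015; 0.014 0 0 0 0 0 0.015; 0.014 0 0 0 0 0 0.015; 0.014 0 0 0 0 0 0.015"}}

```text
time_s: 11.18
position: [0.6547, 0.1746, 0.0515]
eef_rot: [[-0.065, 0.998, 0.0], [0.998, 0.065, -0.001], [-0.001, -0.0, -1.0]]
ft_force: [0.6, -0.1, -3.1]
finger_gap: 0.0245
finger_force: 79.6
```

{"fn": "jog_arm", "kwargs": {"deltas": "0 0 0 0 0 0 0.015; 0 0 0.0005 0 0 0 0.015; 0 0 0 0 0 0 0.015"}}

```text
time_s: 11.43
position: [0.6551, 0.1732, 0.0512]
eef_rot: [[-0.065, 0.998, 0.001], [0.998, 0.065, -0.001], [-0.001, 0.0, -1.0]]
ft_force: [-0.4, 0.2, -1.3]
finger_gap: 0.0251
finger_force: 80.0
```

```bash
python3 - <<'E'
from h import *
s=state(); print(s['position'],s['ft_force'],s['qpos'])
st,im,d=grab('scene','s5')
c=cv2.resize(im[180:320,260:420,::-1],(640,560),interpolation=cv2.INTER_CUBIC); cv2.imwrite('pics/s5c.png',c)
E
```

```text
[0.65508957 0.17317768 0.0512219 ] [-0.40059589  0.16802369 -1.28986073] [ 8.42022109e-02  5.93789730e-01  1.44042920e+00 -1.15954603e-03
  1.10692614e+00  1.95809490e-02]
```

View pics/s5c.png

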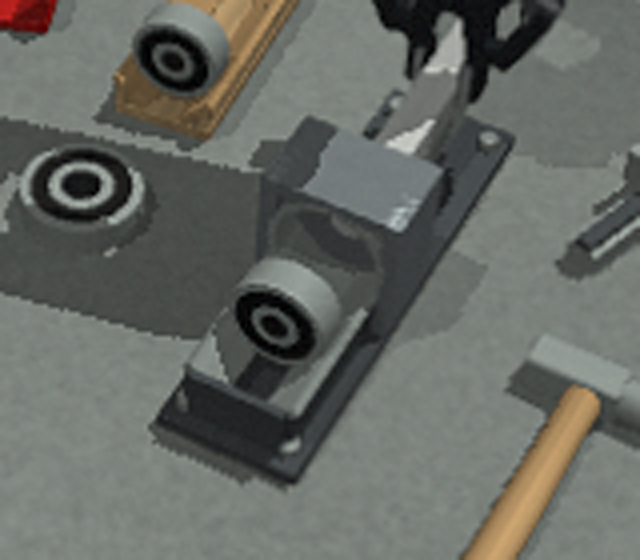

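The bearing stands on the cradle, clear of the housing, and the drift is back on the rail with its nose inside. I'll release, lift and turn.

{"fn": "jog_arm", "kwargs": {"deltas": "0 0 0 0 0 0 0.05; 0 0 0 0 0 0 0.05; 0 0 0 0 0 0 0.05; 0 0 -0.015 0 0 0 0.05; 0 0 -0.03 0 0 0 0.05"}}

```text
time_s: 11.9
position: [0.6519, 0.1717, 0.0927]
eef_rot: [[-0.063, 0.998, -0.008], [0.998, 0.063, -0.002], [-0.001, -0.008, -1.0]]
ft_force: [0.6, 0.1, -0.4]
finger_gap: 0.05
finger_force: 0.0
```

```bash
python3 - <<'E'
from h import *
s=state();print(s['position'],s['ft_force'],s['finger_gap'])
p,R=plan([((.6551,.173,.2),93.6,.05)]);plan([((0.667,-0.0526,0.2),3.6,0.05)],p=p,R=R)
E
```

```text
[0.65186281 0.17168344 0.092668  ] [ 0.55013425  0.14224597 -0.38210522] 0.05000762575702633
0.0003 0.0008 -0.0358 -0.003 0 0 0.05; 0.0003 0.0009 -0.0358 -0.003 0.001 0 0.05; 0.0004 0.001 -0.0357 -0.002 0 0 0.05
-0.0161 -0.0002 0 0 0 0.112 0.05; -0.0161 0.0016 0 0 0 0.112 0.05; -0.0158 0.0034 0 0 0 0.112 0.05; -0.0153 0.0052 0 0 0 0.112 0.05; -0.0146 0.0068 0 0 0 0.112 0.05
-0.0138 0.0084 0 0 0 0.112 0.05; -0.0127 0.0099 0 0 0 0.112 0.05; -0.0115 0.0113 0 0 0 0.112 0.05; -0.0102 0.0125 0 0 0 0.113 0.05; -0.0087 0.0136 0 0 0 0.112 0.05
-0.0072 0.0145 0 0 0 0.113 0.05; -0.0055 0.0152 0 0 0 0.112 0.05; -0.0037 0.0157 0 0 0 0.113 0.05; -0.002 0.0159 0 0 0 0.112 0.05
```

{"fn": "jog_arm", "kwargs": {"deltas": "0 0 -0.035 0 0 0 0.05; 0 0 -0.036 0 0 0 0.05; 0 0 -0.036 0 0 0 0.05"}}

```text
time_s: 12.15
position: [0.6549, 0.1723, 0.2059]
eef_rot: [[-0.064, 0.998, 0.001], [0.998, 0.064, -0.001], [-0.001, 0.001, -1.0]]
ft_force: [0.8, -0.1, 0.2]
finger_gap: 0.0497
finger_force: 0.0
```

{"fn": "jog_arm", "kwargs": {"deltas": "-0.016 0 0 0 0 0.112 0.05; -0.016 0.0015 0 0 0 0.112 0.05; -0.016 0.0035 0 0 0 0.112 0.05; -0.0155 0.005 0 0 0 0.112 0.05; -0.0145 0.007 0 0 0 0.112 0.05"}}

```text
time_s: 12.57
position: [0.6595, 0.0909, 0.2048]
eef_rot: [[0.481, 0.877, 0.002], [0.877, -0.481, -0.001], [-0.0, 0.002, -1.0]]
ft_force: [-0.3, 0.1, -0.1]
finger_gap: 0.0499
finger_force: 0.0
```

{"fn": "jog_arm", "kwargs": {"deltas": "-0.014 0.0085 0 0 0 0.112 0.05; -0.0125 0.01 0 0 0 0.112 0.05; -0.0115 0.0115 0 0 0 0.112 0.05; -0.01 0.0125 0 0 0 0.113 0.05; -0.0085 0.0135 0 0 0 0.112 0.05"}}

```text
time_s: 12.98
position: [0.6645, 0.0103, 0.2047]
eef_rot: [[0.874, 0.486, 0.001], [0.486, -0.874, -0.001], [0.001, 0.002, -1.0]]
ft_force: [0.8, -1.2, -0.3]
finger_gap: 0.0499
finger_force: 0.0
```

{"fn": "jog_arm", "kwargs": {"deltas": "-0.007 0.0145 0 0 0 0.113 0.05; -0.0055 0.015 0 0 0 0.112 0.05; -0.0035 0.0155 0 0 0 0.113 0.05; -0.002 0.016 0 0 0 0.112 0.05; 0 0 0 0 0 0 0.05"}}

```text
time_s: 13.4
position: [0.6683, -0.056, 0.2046]
eef_rot: [[0.998, 0.056, 0.001], [0.056, -0.998, -0.003], [0.001, 0.003, -1.0]]
ft_force: [1.1, -0.2, 1.1]
finger_gap: 0.05
finger_force: 0.0
```

{"fn": "jog_arm", "kwargs": {"deltas": "0 0 0 0 0 0 0.05; 0 0 0 0 0 0 0.05"}}

```text
time_s: 13.57
position: [0.6681, -0.0522, 0.204]
eef_rot: [[0.998, 0.066, 0.001], [0.066, -0.998, -0.001], [0.001, 0.001, -1.0]]
ft_force: [-0.2, -0.5, -0.3]
finger_gap: 0.0498
finger_force: 0.0
```

```bash
python3 - <<'E'
from h import *
st,im,d=grab('wrist','w6'); print(st['position'],np.degrees(np.arctan2(*np.array(st['eef_rot'])[[1,0],0])),st['qpos'][5])
P=cloud('wrist',d,st)
m=(P[...,2]>.078)&(P[...,2]<.1)&(P[...,1]<-0.02)&(P[...,1]>-.09)&(P[...,0]>.62)&(P[...,0]<.72)
cs,_=cv2.findContours(m.astype(np.uint8),0,2); c=max(cs,key=cv2.contourArea)
q=P[...,:2].astype(np.float32)[m]; print(cv2.minAreaRect(q),P[...,2][m].max(),cv2.boundingRect(c),np.percentile(q[:,1],[2,98]))
E
```

```text
[ 0.66805968 -0.05218581  0.20396312] 3.7864624839590175 1.2504403643653412
((0.668062150478363, -0.05292317643761635), (0.050603706389665604, 0.024411533027887344), 3.49017071723938) 0.09228401920883156 (268, 174, 31, 60) [-0.06430516 -0.04093805]
```

View pics/w6.png

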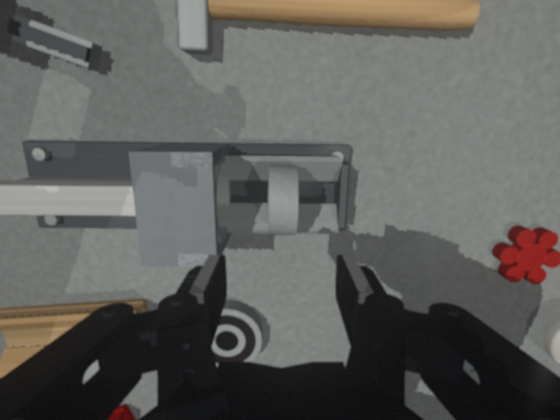

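The bearing (284,200) stands square on the cradle between the housing (175,205) and end plate (343,200), within 1 mm of the tool axis. I'll go straight down to grip.

{"fn": "jog_arm", "kwargs": {"deltas": "0 0.0005 0.03 0 0 0 0.05; 0 0 0.03 0 0 0 0.05; 0 0 0.03 0 0 0 0.05; 0 0 0.03 0 0 0 0.05; 0 0 0.01 0 0 0 0.05"}}

```text
time_s: 14.03
position: [0.6648, -0.0512, 0.0681]
eef_rot: [[0.998, 0.066, -0.007], [0.066, -0.998, 0.001], [-0.007, -0.002, -1.0]]
ft_force: [-1.1, 0.5, -1.3]
finger_gap: 0.0501
finger_force: 0.0
```

{"fn": "jog_arm", "kwargs": {"deltas": "0 0 0 0 0 0 0.05; 0 0 0 0 0 0 0.05; 0 0 0 0 0 0 0.05"}}

```text
time_s: 14.28
position: [0.6698, -0.0532, 0.0757]
eef_rot: [[0.998, 0.065, 0.004], [0.065, -0.998, -0.002], [0.003, 0.002, -1.0]]
ft_force: [0.4, -0.1, -0.1]
finger_gap: 0.0502
finger_force: 0.0
```

{"fn": "jog_arm", "kwargs": {"deltas": "0 0 0.012 0 0 0 0.05; 0 0 0.01 0 0 0 0.05; 0 0 0 0 0 0 0.05; 0 0 0 0 0 0 0.05; 0 0 0 0 0 0 0.03", "newtons": 60}}

```text
time_s: 14.7
position: [0.6704, -0.0543, 0.0536]
eef_rot: [[0.998, 0.063, 0.005], [0.063, -0.998, -0.002], [0.005, 0.003, -1.0]]
ft_force: [0.1, -0.2, 0.7]
finger_gap: 0.0393
finger_force: 0.0
```

{"fn": "jog_arm", "kwargs": {"deltas": "0 0 0 0 0 0 0.015; 0 0 0 0 0 0 0.015; 0 0 0 0 0 0 0.015; 0 0 0 0 0 0 0.015"}}

```text
time_s: 15.03
position: [0.6684, -0.0534, 0.0516]
eef_rot: [[0.998, 0.064, 0.001], [0.064, -0.998, -0.001], [0.001, 0.001, -1.0]]
ft_force: [-0.2, -0.4, 5.4]
finger_gap: 0.0234
finger_force: 58.4
```

```bash
python3 - <<'E'
from h import *
p,R=plan([((.6684,-.0534,.2),3.7,.015,.03)]);plan([((0.41,0.195,0.23),8,0.015)],p=p,R=R)
E
```

```text
0 0.0001 -0.0297 0 0 0 0.015; 0 0 -0.0297 0 0 0 0.015; 0 0.0001 -0.0297 0 0 0 0.015; 0 0 -0.0297 0.001 0 0 0.015; 0.0001 0 -0.0296 0 -0.001 -0.001 0.015
-0.0242 -0.0265 -0.003 0 0 -0.007 0.015; -0.024 -0.0266 -0.003 0 0 -0.008 0.015; -0.0238 -0.0268 -0.003 0 0 -0.007 0.015; -0.0236 -0.027 -0.003 0 0 -0.008 0.015; -0.0234 -0.0272 -0.003 0 0 -0.007 0.015
-0.0232 -0.0273 -0.003 0 0 -0.008 0.015; -0.0229 -0.0275 -0.003 0 0 -0.007 0.015; -0.0228 -0.0277 -0.003 0 0 -0.008 0.015; -0.0225 -0.0279 -0.003 0 0 -0.007 0.015; -0.0223 -0.028 -0.0031 0 0 -0.008 0.015
```

{"fn": "jog_arm", "kwargs": {"deltas": "0 0 -0.015 0 0 0 0.015; 0 0 -0.03 0 0 0 0.015; 0 0 -0.03 0 0 0 0.015; 0 0 -0.036 0 0 0 0.015; 0 0 -0.036 0 0 0 0.015"}}

```text
time_s: 15.45
position: [0.6664, -0.0525, 0.1982]
eef_rot: [[0.998, 0.064, -0.004], [0.064, -0.998, 0.0], [-0.004, -0.0, -1.0]]
ft_force: [0.4, -0.4, -3.3]
finger_gap: 0.0236
finger_force: 58.9
```

{"fn": "jog_arm", "kwargs": {"deltas": "-0.024 -0.0265 -0.003 0 0 -0.007 0.015; -0.024 -0.0265 -0.003 0 0 -0.008 0.015; -0.024 -0.027 -0.003 0 0 -0.007 0.015; -0.0235 -0.027 -0.003 0 0 -0.008 0.015; -0.0235 -0.027 -0.003 0 0 -0.007 0.015"}}

```text
time_s: 15.87
position: [0.5364, 0.0723, 0.2125]
eef_rot: [[0.995, 0.101, -0.002], [0.101, -0.995, -0.001], [-0.002, 0.0, -1.0]]
ft_force: [0.2, 0.3, -2.8]
finger_gap: 0.0236
finger_force: 59.4
```

{"fn": "jog_arm", "kwargs": {"deltas": "-0.023 -0.0275 -0.003 0 0 -0.008 0.015; -0.023 -0.0275 -0.003 0 0 -0.007 0.015; -0.023 -0.0275 -0.003 0 0 -0.008 0.015; -0.0225 -0.028 -0.003 0 0 -0.007 0.015; -0.0225 -0.028 -0.003 0 0 -0.008 0.015"}}

```text
time_s: 16.28
position: [0.4072, 0.1964, 0.2276]
eef_rot: [[0.99, 0.139, -0.002], [0.139, -0.99, -0.001], [-0.002, 0.001, -1.0]]
ft_force: [-0.4, 1.0, -3.9]
finger_gap: 0.0235
finger_force: 59.4
```

{"fn": "jog_arm", "kwargs": {"deltas": "0 0 0 0 0 0 0.015; 0 0 0 0 0 0 0.015; 0 0 0 0 0 0 0.015"}}

```text
time_s: 16.53
position: [0.4093, 0.1956, 0.2279]
eef_rot: [[0.99, 0.139, -0.0], [0.139, -0.99, -0.001], [-0.0, 0.001, -1.0]]
ft_force: [0.3, -0.1, -4.0]
finger_gap: 0.0233
finger_force: 59.9
```

```bash
python3 - <<'E'
from h import *
st,im,d=grab('wrist','w7'); print(st['time_s'],st['position'].round(4),np.degrees(np.arctan2(*np.array(st['eef_rot'])[[1,0],0])),st['finger_gap'])
P=cloud('wrist',d,st); hsv=cv2.cvtColor(im,cv2.COLOR_RGB2HSV); z=P[...,2]
reg=(P[...,0]>.42)&(P[...,0]<.54)&(P[...,1]>.06)&(P[...,1]<.28)
def mr(m,n):
    q=P[m][:,:2].astype(np.float32); print(n,m.sum(),cv2.minAreaRect(q))
wood=reg&(hsv[...,1]>70)&(z>.01)&(z<.045)
mr(wood,'wood')
mr(reg&(z>.06)&(z<.082)&(hsv[...,1]<60),'old')
# vee line: fit planes z = vertex + |v| ; take depth profile across rack in free part
a=np.radians(8); dr=np.array([np.sin(a),-np.cos(a)]); nr=np.array([np.cos(a),np.sin(a)])
Q=P[wood]; u=(Q[:,:2]-[.4785,.1758])@dr; v=(Q[:,:2]-[.4785,.1758])@nr
for u0 in(-70,-50,-30,-10,10,30):
    k=abs(u*1000-u0)<8; vv,zz=v[k],Q[k,2]; inn=(zz<.032)&(abs(vv)<.03)
    if k.sum()<30: continue
    # linear fit each side
    best=min(((lambda r:(np.median(abs(r-np.median(r))),c,np.median(r)))(zz[inn]-abs(vv[inn]-c)) for c in np.arange(-.012,.012,.0005)))
    print(u0,k.sum(),best,'top extents',vv.min().round(4),vv.max().round(4))
cv2.imwrite('pics/w7.png',im[:,:,::-1])
E
```

```text
16.5333 [0.4093 0.1956 0.2279] 8.009739756963446 0.023327963379706294
wood 8676 ((0.4810501039028168, 0.17538237571716309), (0.07305262237787247, 0.16958218812942505), 8.025856971740723)
old 1947 ((0.4881356656551361, 0.12088705599308014), (0.0543399341404438, 0.02497445046901703), 7.862853050231934)
-70 1023 (np.float64(0.0006652272376108884), np.float64(0.0025000000000000126), np.float64(0.00202348473384487)) top extents -0.0341 0.0389
-50 1030 (np.float64(0.0006431459992207438), np.float64(0.0025000000000000126), np.float64(0.0020086829470632745)) top extents -0.034 0.0389
-30 1011 (np.float64(0.000642316655803013), np.float64(0.0025000000000000126), np.float64(0.0020748027821917113)) top extents -0.034 0.0389
-10 1018 (np.float64(0.0006792205148955458), np.float64(0.0025000000000000126), np.float64(0.0019592971116569966)) top extents -0.0339 0.0389
10 1023 (np.float64(0.0006596709180660132), np.float64(0.0025000000000000126), np.float64(0.0019605959221552062)) top extents -0.0339 0.039
30 1008 (np.float64(0.0007166926171925311), np.float64(0.0025000000000000126), np.float64(0.002016706085625517)) top extents -0.034 0.0389
```

View pics/w7.png

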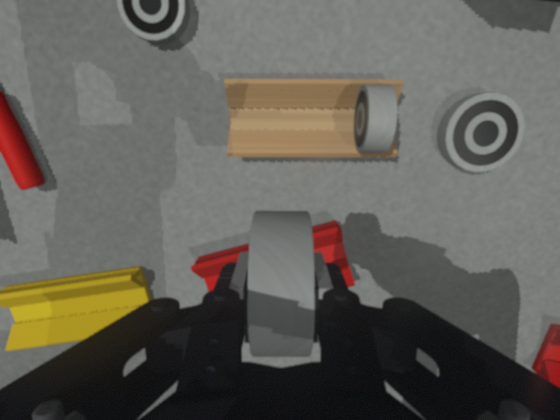

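The wooden rack (313,118) lies clear, with the old bearing at its right end (376,118), and the held bearing is at (282,285). The rack yaw is 8.0°, matching the tool, and the target is (0.4775, 0.2006).

```bash
python3 - <<'E'
from h import *
plan([((.4775,.2006,.15),8,.015),((.4775,.2006,.055),8,.015,.025)])
E
```

```text
0.0226 0.0013 0.0259 0 0 0 0.015; 0.0226 0.0013 0.0259 0.001 0 -0.001 0.015; 0.0227 0.0013 0.026 0 0.001 0 0.015; 0 0 0.0237 0 0 0 0.015; 0 0 0.0238 0 0 0 0.015
0 0 0.0237 0 0 0 0.015; 0 0 0.0238 0 0 0 0.015
```

{"fn": "jog_arm", "kwargs": {"deltas": "0.0225 0.0015 0.026 0 0 0 0.015; 0.0225 0.0015 0.026 0 0 0 0.015; 0.0225 0.001 0.026 0 0 0 0.015; 0 0 0.024 0 0 0 0.015; 0 0 0.024 0 0 0 0.015"}}

```text
time_s: 17.0
position: [0.4788, 0.1994, 0.1001]
eef_rot: [[0.991, 0.136, -0.001], [0.136, -0.991, -0.001], [-0.001, 0.001, -1.0]]
ft_force: [0.7, 0.0, -3.2]
finger_gap: 0.0234
finger_force: 59.8
```

{"fn": "jog_arm", "kwargs": {"deltas": "0 0 0.02 0 0 0 0.015; 0 0 0.01 0 0 0 0.015; 0 0 0 0 0 0 0.015; 0 0 0 0 0 0 0.015; 0 0 0 0 0 0 0.015"}}

```text
time_s: 17.42
position: [0.4784, 0.2007, 0.0732]
eef_rot: [[0.99, 0.138, 0.002], [0.138, -0.99, -0.001], [0.002, 0.001, -1.0]]
ft_force: [0.6, -0.6, -2.4]
finger_gap: 0.0229
finger_force: 59.7
```

{"fn": "jog_arm", "kwargs": {"deltas": "-0.0005 0 0.012 0 0 0 0.015; 0 0 0.01 0 0 0 0.015; 0 0 0.008 0 0 0 0.015; 0 0 0.002 0 0 0 0.015; 0 0 0 0 0 0 0.015"}}

```text
time_s: 17.83
position: [0.4765, 0.2007, 0.0397]
eef_rot: [[0.99, 0.138, -0.0], [0.138, -0.99, -0.001], [-0.001, 0.001, -1.0]]
ft_force: [0.3, 0.1, -2.3]
finger_gap: 0.0233
finger_force: 60.0
```

{"fn": "jog_arm", "kwargs": {"deltas": "0 0 0 0 0 0 0.015; 0 0 0.001 0 0 0 0.015; 0 0 0 0 0 0 0.015; 0 0 0 0 0 0 0.015"}}

```text
time_s: 18.17
position: [0.4766, 0.2008, 0.0391]
eef_rot: [[0.99, 0.138, 0.0], [0.138, -0.99, -0.001], [0.0, 0.001, -1.0]]
ft_force: [0.2, 0.2, -3.7]
finger_gap: 0.023
finger_force: 60.0
```

{"fn": "jog_arm", "kwargs": {"deltas": "0.0005 0 0.001 0 0 0 0.015; 0 0 0 0 0 0 0.015; 0 0 0.001 0 0 0 0.015; 0 0 0 0 0 0 0.015; 0 0 0 0 0 0 0.015"}}

```text
time_s: 18.58
position: [0.4779, 0.201, 0.0376]
eef_rot: [[0.99, 0.138, 0.002], [0.138, -0.99, -0.001], [0.002, 0.001, -1.0]]
ft_force: [-0.1, 0.1, 3.4]
finger_gap: 0.0231
finger_force: 60.6
```

Seated: the vertical force has reversed. I'll release and rise.

{"fn": "jog_arm", "kwargs": {"deltas": "0 0 0 0 0 0 0.042; 0 0 0 0 0 0 0.042; 0 0 0 0 0 0 0.042; 0 0 0 0 0 0 0.042; 0 0 -0.01 0 0 0 0.042"}}

```text
time_s: 19.0
position: [0.4753, 0.2005, 0.0454]
eef_rot: [[0.99, 0.138, -0.004], [0.138, -0.99, -0.002], [-0.004, 0.001, -1.0]]
ft_force: [0.1, -0.1, 0.5]
finger_gap: 0.042
finger_force: 0.0
```

{"fn": "jog_arm", "kwargs": {"deltas": "0 0 -0.025 0 0 0 0.042; 0 0 -0.03 0 0 0 0.042; 0 0 -0.03 0 0 0 0.042; -0.02 0 -0.03 0 0 0 0.042; -0.03 0 -0.02 0 0 0 0.042"}}

```text
time_s: 19.42
position: [0.43, 0.1941, 0.186]
eef_rot: [[0.99, 0.138, 0.006], [0.138, -0.99, -0.0], [0.006, 0.001, -1.0]]
ft_force: [0.8, -0.8, 0.8]
finger_gap: 0.0417
finger_force: 0.0
```

{"fn": "jog_arm", "kwargs": {"deltas": "-0.015 0 -0.02 0 0 0 0.042; 0 0 0 0 0 0 0.042; 0 0 0 0 0 0 0.042; 0 0 0 0 0 0 0.042"}}

```text
time_s: 19.75
position: [0.413, 0.192, 0.2019]
eef_rot: [[0.99, 0.138, 0.001], [0.138, -0.99, -0.001], [0.001, 0.001, -1.0]]
ft_force: [-0.5, -0.2, -0.2]
finger_gap: 0.0419
finger_force: 0.0
```

```bash
python3 - <<'E'
from h import *
st,im,d=grab('wrist','w8'); print(st['time_s'],st['position'].round(4),st['finger_gap'],st['ft_force'])
P=cloud('wrist',d,st); hsv=cv2.cvtColor(im,cv2.COLOR_RGB2HSV); z=P[...,2]
m=(P[...,0]>.42)&(P[...,0]<.54)&(P[...,1]>.17)&(P[...,1]<.26)&(z>.055)&(z<.09)&(hsv[...,1]<60)
q=P[m][:,:2].astype(np.float32);r=cv2.minAreaRect(q); print(r,z[m].max(),np.percentile(z[m],99))
a=np.radians(8);w=np.array(r[0])-[.4810,.1758]; print('u,v',w@[np.sin(a),-np.cos(a)],w@[np.cos(a),np.sin(a)])
# drift + bystanders from top
st,im,d=grab('top','t8');P=cloud('top',d);z=P[...,2]
m=(z>.062)&(z<.085)&(abs(P[...,0]-.655)<.03)&(P[...,1]>.065)&(P[...,1]<.2); print('drift',cv2.minAreaRect(P[m][:,:2].astype(np.float32)),np.median(z[m]))
_,a0,_=load('top0'); df=cv2.absdiff(a0,im).max(2)>60
for n,(x,y) in dict(side=(159,177),big=(280,206),roller=(430,202),spider=(394,166)).items(): print(n,df[y-15:y+15,x-15:x+15].sum())
E
```

```text
19.75 [0.413  0.192  0.2019] 0.0419492210320861 [-0.50677883 -0.15195312 -0.19532086]
((0.47699272632598877, 0.20211005210876465), (0.05827869847416878, 0.02469394914805889), 7.593400955200195) 0.07825092358783375 0.07742922720638397
u,v -0.026611709193844212 -0.00030662362368433834
drift ((0.6569207310676575, 0.13379564881324768), (0.028874851763248444, 0.13356193900108337), 4.1231160163879395) 0.07390566344852001
side 0
big 0
roller 0
spider 0
```

```bash
python3 - <<'E'
from h import *
_,im,d=load('t8');P=cloud('top',d);z=P[...,2]
m=(z>.062)&(z<.085)&(abs(P[...,0]-.655)<.03)&(P[...,1]>.065)&(P[...,1]<.26); print('tail y',np.percentile(P[m][:,1],99.5))
print(sign_off())
E
```

```text
tail y 0.22698313968247266
the job is handed in; nothing more can be done
None
```

The job is done and handed in at about 20 s: the worn bearing stands on edge in the wooden rack, about 27 mm to the free side of its middle. The drift lies on its guide rail with its nose about 30 mm inside the housing, and no bystander I checked had shifted. Sign-off gave no verdict.

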